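# Sweep the clothes pegs off the hob into the crumb pan

### The job

Sweep the three wooden clothes pegs lying on the hob into the crumb pan through its open front, pushing them gently with the closed fingertips and never pinching or lifting them. Each peg must end completely inside the pan, with nothing sticking out past its front edge. Leave the salt shaker, spice jar and garlic beyond them alone.

Things in the scene. Friction and masses are not known exactly. Their poses are not given: they have to be found in the camera images.
- pan: open-fronted aluminium crumb pan (wide dustpan), fixed on the hob, left. Origin on the hob under the floor's centre; mouth faces its own -y, black handle +y (to y=145), x along the mouth, z up. Inner floor x -110..110, y -60..60, 3 above the hob. A lip slopes from the hob at y=-80 up to the floor at y=-60. Walls 4 thick, 31 high (14 beside the lip)
- pan_floor (a point): centre of the crumb pan's inner floor, on its upper face; same axes as the pan
- pan_lip (a point): middle of the front edge of the crumb pan's lip, on the hob; same axes as the pan
- peg_1: a wooden spring clothes peg lying flat, a bar 72 long (its own y), 15 wide (x), 12 high (z), about 14 g; one of three alike, loose on the hob. Origin at the centre of its underside, z up, surface at z = 0
- peg_1_end_a (a point): the middle of the end face of peg_1 at its own y = +36, 6 above its underside
- peg_1_end_b (a point): the middle of the end face of peg_1 at its own y = -36, 6 above its underside
- peg_2: a wooden spring clothes peg lying flat, a bar 72 long (its own y), 15 wide (x), 12 high (z), about 14 g; one of three alike, loose on the hob. Origin at the centre of its underside, z up, surface at z = 0
- peg_2_end_a (a point): the middle of the end face of peg_2 at its own y = +36, 6 above its underside
- peg_2_end_b (a point): the middle of the end face of peg_2 at its own y = -36, 6 above its underside
- peg_3: a wooden spring clothes peg lying flat, a bar 72 long (its own y), 15 wide (x), 12 high (z), about 14 g; one of three alike, loose on the hob. Origin at the centre of its underside, z up, surface at z = 0
- peg_3_end_a (a point): the middle of the end face of peg_3 at its own y = +36, 6 above its underside
- peg_3_end_b (a point): the middle of the end face of peg_3 at its own y = -36, 6 above its underside
- salt: a clear and grey salt shaker, 44 across, 90 high, loose, standing on the hob beyond the pegs (farther from the robot); to be left alone. Origin at the centre of its underside
- spice: a spice jar with a black cap and green label, 40 across, 105 high, loose, standing on the hob beyond the pegs (farther from the robot); to be left alone. Origin at the centre of its underside
- garlic: a whole garlic bulb, 55 across, 56 high, loose, standing on the hob beyond the pegs (farther from the robot); to be left alone. Origin at the centre of its underside
Mind the look-alikes: they are no part of the job. What is shaped like the peg_2 but pink is not meant.

How it is judged (in metres and radians):
At the end, for the whole second after the job is handed in: Both ends of every peg lie inside the pan's walls, at least 7 mm behind the front edge of the lip (pan y over -73 mm) and under 60 mm high; pegs at rest; salt shaker, spice jar and garlic within 20 mm of where they stood (y of peg_1_end_a in the frame of pan between -0.073 and 0.064 m and x of peg_1_end_a in the frame of pan between -0.113 and 0.113 m and z of each of peg_1_end_a, peg_1_end_b, peg_2_end_a, peg_2_end_b, peg_3_end_a, peg_3_end_b in the frame of pan below 0.06 m and y of peg_1_end_b in the frame of pan between -0.073 and 0.064 m and x of peg_1_end_b in the frame of pan between -0.113 and 0.113 m and linear speed of each of peg_1, peg_2, peg_3 below 0.02 m/s and y of peg_2_end_a in the frame of pan between -0.073 and 0.064 m and x of peg_2_end_a in the frame of pan between -0.113 and 0.113 m and y of peg_2_end_b in the frame of pan between -0.073 and 0.064 m and x of peg_2_end_b in the frame of pan between -0.113 and 0.113 m and y of peg_3_end_a in the frame of pan between -0.073 and 0.064 m and x of peg_3_end_a in the frame of pan between -0.113 and 0.113 m and y of peg_3_end_b in the frame of pan between -0.073 and 0.064 m and x of peg_3_end_b in the frame of pan between -0.113 and 0.113 m and distance of each of salt, spice, garlic from where it was at the start of the episode below 0.02 m); the robot touches nothing.
It fails at once if a peg is lifted: both its ends are more than 35 mm above the hob (height (world z) of each of peg_1_end_a, peg_1_end_b above 0.035 m or height (world z) of each of peg_2_end_a, peg_2_end_b above 0.035 m or height (world z) of each of peg_3_end_a, peg_3_end_b above 0.035 m).
It fails at once if a peg is pinched or pressed by the fingers with more than 20 N (contact force between the fingers and peg_1 above 20 N or contact force between the fingers and peg_2 above 20 N or contact force between the fingers and peg_3 above 20 N).
It fails at once if the salt shaker, spice jar or garlic is moved by more than 20 mm (distance of any of salt, spice, garlic from where it was at the start of the episode above 0.02 m).
It also fails if it takes over 61 s, if anything falls off the work surface, if the arm or the gripper's body presses on something with over 40 N, if the wrist force passes 120 N, or if a joint passes its speed limit or range.

### The arm

A 6-joint arm with a two-finger parallel gripper is mounted at the origin on a cart in front of the work surface, level with it; the furniture and walls round the work are solid. World frame = base frame: x ahead of the robot, y to its left, z up, the work surface at z = 0. Lengths are in mm, angles in rad, forces in N, time in s.
With the tool pointing down it reaches from about 400 to 925 mm from the base axis. Payload 12.5 kg.
Tool frame: the origin (TCP) lies midway between the tips of the shut fingers; the grasp point (between the pads) lies 19 mm behind it; z points along the fingers, y is the line along which they close (so a half turn about z gives the same grasp; the last joint's range is limited). The gripper opens to 95 mm and grips with 3 to 60 N. Pads are 20 mm wide; open, the fingers measure 119 mm over their backs; the gripper's body (75 mm by 180 mm) begins 59 mm behind the grasp point.
Start: joints at [1.144, 0.491, 1.559, -0, 1.092, -0.106], TCP at [197.062, 593.139, 214.661] pointing down, gripper open.
Joint ranges: [-3.1, 3.1], [-0.84, 2.19], [0.05, 2.79], [-1.13, 4.28], [0.06, 2.93], [-2.69, 2.69]. Speed limits (rad/s): [2.22, 2.22, 2.79, 3.14, 3.14, 3.14].

### API

Orientations are given as [roll, pitch, yaw] about the fixed x, y, z axes, in that order (R = Rz(yaw) Ry(pitch) Rx(roll)).
In Python, from cell import state, viewer, env, models gives the robot as it stands. The module is installed in compiled form; this text tells all that it offers.
- The arm moves only by the tool arm_command, never from a script. Its argument "rows" is a list of rows, each a list of 2 entries, a list of its own where there are three numbers: the shift along the tool's x, y, z normalised to -1 to 1, where 1 is 0.25 m, then the turn about the tool's z normalised to -1 to 1, where 1 is pi rad. A call has exactly 5 rows; each row shifts and turns the commanded pose from where the row before left it, along the tool's axes as they then stand; what a row does not reach is not made up. A row lasts 1/10 s, in which the tool goes at most 50 mm and 8.59 degrees, less where a joint would pass 70% of its speed; a pose out of reach is approached as far as the arm can. A call with a number of a shift or a turn outside -1 to 1 is refused whole. A call with a gripper value outside its range is refused whole. "claw" is the opening, from 0 (shut) to 1 (fully open), set as the call begins (left out, the last holds). The fingers move at their own pace and stop on an object; the grip force is fixed at half the most. Time passes only in rows, so rows that do not move let the fingers close, or fill a call up. It gives the time, the measured TCP pose, the force, the opening and the grip force at its end, in the units of the state.
- state(): the state, without advancing time (a new reading comes with each control period).
- viewer.read_camera(name): name is "scene" or "side" or "wrist"; returns (picture, depth): 480x640x3 uint8, red, green, blue; 480x640 float32, mm along the optical axis (not along the pixel's ray), 0 where there is no reading.
- viewer.get_calibration(name): a dict with "camera_matrix" (3x3 intrinsics, pixels), "world_to_cam" (4x4, takes a point from world to camera coordinates). Camera axes: x right, y up, looking along -z (the intrinsics and any distortion apply to the point x, -y, -z); pixel columns grow to the right and rows downward; lengths in mm; the calibration is good to about 2 mm. A picture is of the moment at which its call begins: read the wrist's pose just before it. get_calibration takes no time and is no camera call; for the wrist camera it gives the pose at the moment of the call.
- env.job_done(): hands the job in; it is judged then, once.
Trained networks look in the newest picture that a camera, given by its name, has taken for a name from the list of things; names that differ only in an ending like _2 or _b are one class to them, and where a whole thing is asked for, a point or a joint stands for the part that bears it (a point fixed in the world has none). Each returns a list of dicts, best first, with "confidence" (0 to 1); they miss things now and then, are a little off and sometimes report something else, mostly with a low value. They report only what shows in the picture. A call takes as long as a camera call. They do not tell look-alikes from the thing itself.
- models.search_frame(camera, label): "position" ([x, y, z] in mm, in world coordinates, good to about 4 mm: the middle of the surface that is visible of it).
- models.mark_of(camera, label): "position" ([x, y, z] in mm, in world coordinates, good to about 4 mm: a listed point, or the origin of a listed thing).
The state is a dict: "t": time; "joints": joint angles; "qvel": joint speeds; "tau": joint torques, N m; "eef_pos": TCP position; "tcp_rot": TCP orientation; "ft_force": force on the tool from outside, world axes, zero at the start; "moment": the same for the moment, N m; "opening": opening from 0.0 (shut) to 1.0 (fully open); "grip_force": force on a finger pad.
Only numpy, scipy, OpenCV 4.12 (cv2) and the standard library are available. Lean on these libraries where they do the work, as an engineer would, in place of code of your own. Each camera call takes 0.05 s, during which the arm holds its last target. There are 200 camera calls.

## Working session

There is one attempt and no reset: what is moved stays moved. The work goes in short steps, Python scripts to look and compute and a tool call to move; the robot and the scene stay as the last step left them, time stands still between calls to the robot, and variables do not carry over. Pictures are saved under pics/ and viewed, at most 10 in all, crops included, and the job is handed in when it is done.

Besides the shell and the picture viewer there is one more tool, called after "Call:" as name(argument=value, ...), one argument or row to a line, values as JSON. arm_command: Moves the arm, as the interface text tells. Scaled input: -1 to 1 covers 0.25 m each way for a shift and pi rad each way for a turn. Its arguments: {"type":"object","properties":{"rows":{"type":"array","items":{"type":"array"}},"claw":{"type":"number"}},"required":["rows"]}

```bash
mkdir -p pics; python3 - <<'E'
from cell import state, viewer, env, models
import cv2
s=state();print(s['t'],s['eef_pos'],s['tcp_rot'],s['opening'])
for c in ['scene']:
    p,d=viewer.read_camera(c);cv2.imwrite(f'pics/{c}0.png',p[:,:,::-1])
    for l in ['pan','pan_lip','pan_floor','peg_1','peg_1_end_a','salt','spice','garlic']:
        for r in models.mark_of(c,l): print(c,l,[round(float(x)) for x in r['position']],round(r['confidence'],2))
E
```

```text
0.0 [196.94352309 592.89459947 214.07501602] [-3.14048977e+00 -1.25391146e-04  2.82081032e+00] 1.0015440369225945
scene pan [504, 136, -1] 0.76
scene pan [524, -138, 9] 0.67
scene pan [733, -136, -3] 0.57
scene pan [528, 55, 3] 0.4
scene pan_lip [527, 53, 1] 0.9
scene pan_floor [506, 133, 4] 0.63
scene peg_1 [530, -283, 0] 0.69
scene peg_1 [483, -126, 1] 0.62
scene peg_1 [712, 61, 4] 0.6
scene peg_1 [601, -92, 3] 0.54
scene peg_1 [841, -63, 3] 0.48
scene peg_1 [662, -308, 0] 0.47
scene peg_1_end_a [521, -139, 7] 0.69
scene peg_1_end_a [451, -125, 4] 0.52
scene salt [734, -232, 0] 0.6
scene salt [634, -101, 6] 0.55
scene salt [567, -85, 7] 0.39
scene spice [732, -44, -1] 0.63
scene garlic [730, -135, -2] 0.78
```

View pics/scene0.png

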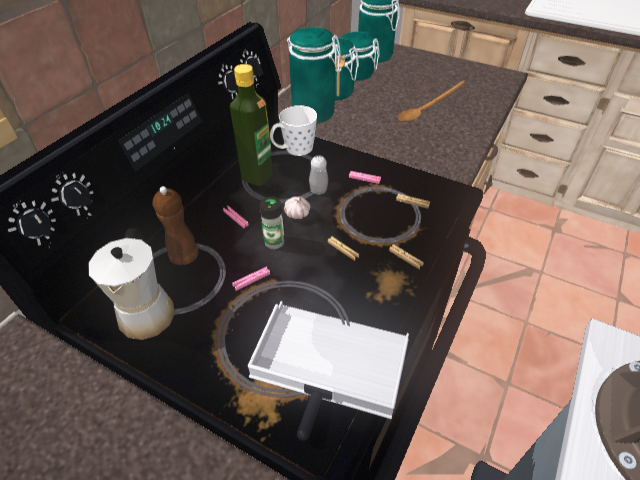

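The picture shows three wooden pegs at about (343,248), (406,257) and (412,200). Pink look-alikes are at (365,177), (236,216) and (251,278). The pan is at (330,355) with its mouth toward the pegs. I'll segment the pegs by colour and height.

```bash
cat > h.py <<'E'
from cell import state, viewer, env, models
import cv2, numpy as np
def cloud(c):
    s=state(); C=viewer.get_calibration(c); p,d=viewer.read_camera(c)
    K=C['camera_matrix'];v,u=np.mgrid[:480,:640]
    X=np.stack([(u-K[0][2])/K[0][0]*d,-(v-K[1][2])/K[1][1]*d,-d,np.ones_like(d)],-1)
    W=X@np.linalg.inv(np.array(C['world_to_cam'])).T
    return p,d,W[...,:3],s
def pegs(c,lo=6,hi=20):
    p,d,W,s=cloud(c)
    hsv=cv2.cvtColor(p,cv2.COLOR_RGB2HSV)
    ok=(d>0)&(W[...,2]>lo)&(W[...,2]<hi)&(hsv[...,1]>60)&(W[...,0]>330)&(W[...,0]<850)&(abs(W[...,1])<420)
    n,L,st,ce=cv2.connectedComponentsWithStats(ok.astype(np.uint8))
    out=[]
    for i in range(1,n):
        if st[i,4]<40: continue
        m=L==i; q=W[m][:,:2].astype(np.float32)
        (cx,cy),(w,h),a=cv2.minAreaRect(q)
        b=cv2.boxPoints(((cx,cy),(w,h),a)); e=b[1]-b[0] if np.linalg.norm(b[1]-b[0])>np.linalg.norm(b[2]-b[1]) else b[2]-b[1]
        out.append((cx,cy,max(w,h),min(w,h),np.degrees(np.arctan2(e[1],e[0]))%180,np.median(hsv[m][:,0]),ce[i].round(),st[i,4]))
    return out,p,W,s
E
python3 - <<'E'
from h import *
o,p,W,s=pegs('scene')
for r in o: print('x%.0f y%.0f L%.0f w%.0f ang%.0f hue%.0f'%r[:6],r[6],r[7])
# pan walls: top at 31
m=(abs(W[...,2]-31)<4)&(W[...,0]<680)&(W[...,1]>0)&(W[...,1]<260)&(p.min(-1)>120)
q=W[m][:,:2].astype(np.float32);print(cv2.minAreaRect(q),cv2.boxPoints(cv2.minAreaRect(q)))
for px in [(343,248),(360,300)]: print(W[px[1],px[0]])
o,p,W,s=pegs('side');cv2.imwrite('pics/side0.png',p[:,:,::-1])
for r in o: print('side x%.0f y%.0f L%.0f w%.0f ang%.0f hue%.0f'%r[:6],r[6],r[7])
for l in ['pan','pan_lip','pan_floor']:
  for r in models.mark_of('side',l): print(l,[round(float(x)) for x in r['position']],round(r['confidence'],2))
E
```

```text
x848 y-198 L42 w3 ang90 hue39 [267. 176.] 40
x658 y-309 L71 w15 ang10 hue166 [363. 176.] 111
x532 y-287 L71 w16 ang6 hue17 [412. 199.] 140
x827 y-58 L50 w14 ang163 hue170 [239. 218.] 94
x600 y-90 L72 w16 ang166 hue17 [342. 247.] 168
x724 y-28 L34 w10 ang23 hue63 [273. 242.] 40
x484 y-129 L72 w16 ang166 hue17 [405. 255.] 188
x845 y71 L44 w10 ang90 hue11 [191. 255.] 107
x714 y60 L71 w16 ang62 hue167 [252. 277.] 200
x807 y225 L96 w49 ang65 hue16 [151. 326.] 380
((507.5971374511719, 138.4370574951172), (228.6522216796875, 122.10157012939453), 11.98578929901123) [[383.08505  174.41489 ]
 [408.4418    54.975235]
 [632.10925  102.45923 ]
 [606.75244  221.89888 ]]
[597.70764674 -86.42526265   9.18026972]
[517.43967631   2.27233679  -2.51568058]
side x659 y-309 L72 w21 ang13 hue167 [334. 204.] 138
side x532 y-286 L71 w20 ang5 hue18 [392. 216.] 158
side x829 y-57 L46 w15 ang161 hue170 [208. 254.] 129
side x485 y-128 L72 w19 ang168 hue18 [406. 260.] 222
side x601 y-89 L72 w17 ang166 hue18 [336. 262.] 227
side x726 y-29 L36 w13 ang29 hue65 [256. 267.] 66
side x845 y74 L37 w9 ang87 hue13 [161. 293.] 126
side x715 y61 L72 w16 ang62 hue168 [242. 303.] 291
side x807 y235 L93 w37 ang50 hue17 [125. 371.] 706
pan [505, 132, 0] 0.77
pan [487, -129, -1] 0.45
pan_lip [526, 55, -2] 0.74
pan_floor [509, 136, 4] 0.9
```

View pics/side0.png

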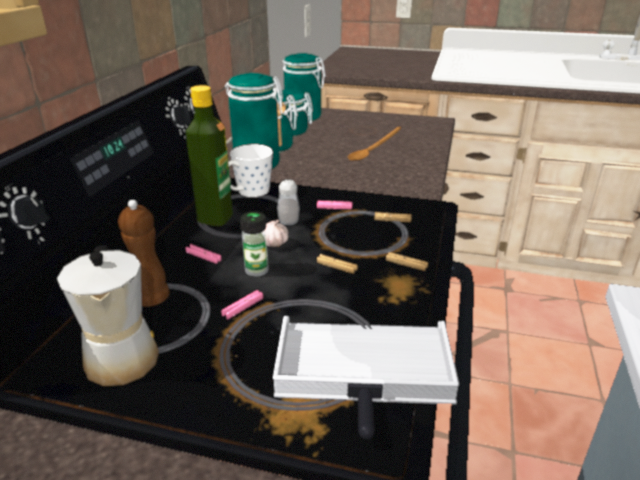

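The wooden pegs, in world coordinates, are A (600,-90, 166°), B (484,-129, 166°) and C (532,-287, 6°). Both cameras agree on these and on the size of 72x16. The pink ones have hue around 167 and are excluded; the wooden ones have hue 17. The pan's centre is (507,135) with yaw 12°. The colour separation is clear, so I'll turn the tool into the pan's axes (yaw 102°, tool x = pan +y) and confirm with one crop.

```bash
cat >> h.py <<'E'
O=np.array([507.,135.]);t=np.radians(12);R=np.array([[np.cos(t),np.sin(t)],[-np.sin(t),np.cos(t)]])
def pan(q): return (R@(np.array(q[:2])-O)).round(1)
def report(cs=('scene',)):
    s=state();print('t%.2f'%s['t'],'pan',pan(s['eef_pos']),'z%.1f'%s['eef_pos'][2],'yaw%.1f'%np.degrees(s['tcp_rot'][2]),'open%.2f'%s['opening'])
    for c in cs:
        o,p,W,_=pegs(c)
        for r in o:
            if 10<r[5]<25 and r[0]<700: print(c,'peg pan',pan(r[:2]),'L%.0f w%.0f ang%.0f'%(r[2],r[3],(r[4]-12+90)%180-90),r[6])
        cv2.imwrite('pics/last_%s.png'%c,p[:,:,::-1])
E
python3 -c "
import cv2
p=cv2.imread('pics/scene0.png')[150:310,210:450];cv2.imwrite('pics/crop.png',cv2.resize(p,None,fx=3,fy=3))"
```

```text
(no output)
```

View pics/crop.png

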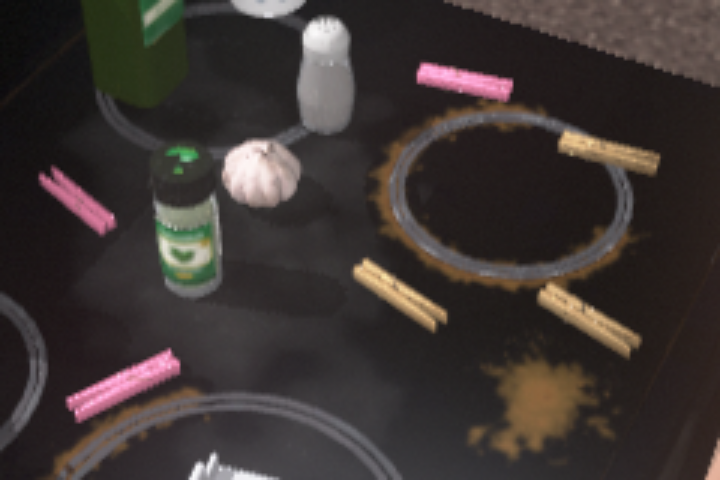

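Call:
arm_command(
  rows=[
    [[0,0,0],0.0331],
    [[0,0,0],0.0331],
    [[0,0,0],0.0331],
    [[0,0,0],0.0331],
    [[0,0,0],0.0331],
  ],
  claw=0,
)

```text
t: 1.2
eef_pos: [197.0, 593.1, 214.7]
tcp_rot: [3.141, -0.0, 2.297]
ft_force: [-0.1, -0.7, 0.1]
opening: 0.638
grip_force: 0.0
```

Call:
arm_command(
  rows=[
    [[0,0,0],0.0331],
    [[0,0,0],0.0331],
    [[0,0,0],0.0331],
    [[0,0,0],0.0331],
    [[0,0,0],0.0331],
  ],
)

```text
t: 1.7
eef_pos: [197.0, 593.1, 214.7]
tcp_rot: [3.142, -0.0, 1.777]
ft_force: [-0.4, 0.4, -0.2]
opening: 0.214
grip_force: 0.0
```

The crop confirms it: wooden pegs at crop (400,293), (590,318) and (610,152), with the pink ones clearly different. Next I move to behind peg A.

Call:
arm_command(
  rows=[
    [[-0.16,0.05,0],0],
    [[-0.16,0.05,0],0],
    [[-0.16,0.05,0],0],
    [[-0.16,0.05,0],0],
    [[-0.16,0.05,0],0],
  ],
)

```text
t: 2.2
eef_pos: [300.4, 409.1, 214.8]
tcp_rot: [3.141, -0.0, 1.781]
ft_force: [0.9, 0.3, 0.3]
opening: 0.003
grip_force: 0.0
```

Call:
arm_command(
  rows=[
    [[-0.16,0.05,0],0],
    [[-0.16,0.05,0],0],
    [[-0.16,0.05,0],0],
    [[-0.16,0.05,0],0],
    [[-0.16,0.05,0],0],
  ],
)

```text
t: 2.7
eef_pos: [403.4, 226.5, 214.9]
tcp_rot: [3.141, -0.0, 1.781]
ft_force: [0.4, -0.9, -0.5]
opening: 0.004
grip_force: 0.0
```

Call:
arm_command(
  rows=[
    [[-0.16,0.05,0],0],
    [[-0.16,0.05,0],0],
    [[-0.16,0.05,0],0],
    [[-0.16,0.05,0],0],
    [[-0.16,0.05,0],0],
  ],
)

```text
t: 3.2
eef_pos: [506.2, 43.7, 214.8]
tcp_rot: [3.141, -0.0, 1.781]
ft_force: [0.3, 0.3, -0.1]
opening: 0.003
grip_force: 0.0
```

Call:
arm_command(
  rows=[
    [[-0.16,0.05,0],0],
    [[-0.16,0.05,0],0],
    [[-0.16,0.05,0],0],
    [[-0.16,0.05,0],0],
    [[-0.16,0.05,0],0],
  ],
)

```text
t: 3.7
eef_pos: [609.1, -138.8, 214.7]
tcp_rot: [3.141, -0.0, 1.781]
ft_force: [0.5, 0.2, 0.2]
opening: 0.004
grip_force: 0.0
```

```bash
python3 -c "
from h import *
report(('side',))"
```

```text
t3.70 pan [  42.9 -289.1] z214.7 yaw102.0 open0.00
side peg pan [ -63.  -416.8] L70 w20 ang-5 [392. 216.]
side peg pan [ -76.8 -253.5] L71 w19 ang-25 [405. 260.]
side peg pan [  45.6 -239. ] L73 w17 ang-26 [336. 262.]
```

Call:
arm_command(
  rows=[
    [[0,0.003,0.166],0],
    [[0,0.003,0.166],0],
    [[0,0.003,0.166],0],
    [[0,0.003,0.166],0],
    [[0,0.003,0.166],0],
  ],
)

```text
t: 4.25
eef_pos: [612.1, -136.3, 5.7]
tcp_rot: [3.141, 0.0, 1.781]
ft_force: [0.3, -0.3, 1.5]
opening: 0.008
grip_force: 0.0
```

Call:
arm_command(
  rows=[
    [[0.06,0,0],0],
    [[0.06,0,0],0],
    [[0.06,0,0],0],
    [[0.06,0,0],0],
    [[0.06,0,0],0],
  ],
)

```text
t: 4.75
eef_pos: [596.5, -61.5, 8.2]
tcp_rot: [3.14, 0.001, 1.782]
ft_force: [-0.0, -0.4, 0.1]
opening: 0.007
grip_force: 0.0
```

Call:
arm_command(
  rows=[
    [[0.06,0,0],0],
    [[0.06,0,0],0],
    [[0.06,0,0],0],
    [[0.06,0,0],0],
    [[0,0,0],0],
  ],
)

```text
t: 5.25
eef_pos: [583.4, -2.4, 7.1]
tcp_rot: [-3.141, -0.0, 1.783]
ft_force: [0.2, -0.4, -0.1]
opening: 0.008
grip_force: 0.0
```

```bash
python3 -c "
from h import *
report(('side','scene'))"
```

```text
t5.25 pan [  46.2 -150.3] z7.1 yaw102.1 open0.01
side peg pan [ -62.4 -416.2] L72 w17 ang-7 [392. 216.]
side peg pan [ -78.5 -251.3] L66 w18 ang-27 [408. 260.]
side peg pan [  43.9 -128.7] L71 w19 ang-2 [335. 301.]
scene peg pan [ -63.7 -417.7] L71 w17 ang-4 [412. 200.]
scene peg pan [ -78.2 -253.8] L71 w16 ang-26 [405. 255.]
scene peg pan [  42.4 -127.9] L70 w16 ang1 [326. 290.]
```

View pics/last_scene.png

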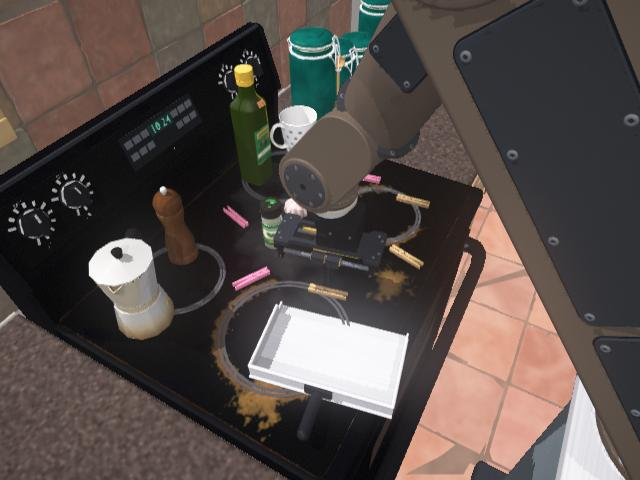

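Peg A is now square to the mouth, at (326,290). I'll keep pushing it in.

Call:
arm_command(
  rows=[
    [[0.06,0,-0.0016],0],
    [[0.06,0,-0.0016],0],
    [[0.06,0,-0.0016],0],
    [[0.06,0,-0.0016],0],
    [[0.06,0,-0.0016],0],
  ],
)

```text
t: 5.85
eef_pos: [568.0, 70.6, 9.2]
tcp_rot: [3.142, -0.0, 1.781]
ft_force: [-0.1, -1.0, -0.9]
opening: 0.01
grip_force: 0.0
```

Call:
arm_command(
  rows=[
    [[0.06,0,0],0],
    [[0.06,0,0],0],
    [[0.06,0,0],0],
    [[0.06,0,0],0],
    [[0.06,0,0],0],
  ],
)

```text
t: 6.35
eef_pos: [552.4, 143.7, 9.1]
tcp_rot: [3.142, -0.0, 1.781]
ft_force: [0.6, -0.7, -0.1]
opening: 0.004
grip_force: 0.0
```

```bash
python3 -c "
from h import *
report(('side','scene'))"
```

```text
t6.35 pan [46.2 -1. ] z9.1 yaw102.0 open0.00
side peg pan [ -62.3 -415.5] L72 w20 ang-6 [392. 216.]
side peg pan [ -76.5 -253.2] L71 w19 ang-27 [406. 260.]
side peg pan [42.7 17.2] L69 w21 ang1 [333. 367.]
scene peg pan [ -71.8 -415.9] L55 w18 ang-10 [416. 200.]
scene peg pan [ -77.9 -252.8] L72 w16 ang-25 [405. 255.]
scene peg pan [42.1 22.3] L70 w15 ang1 [301. 362.]
```

Call:
arm_command(
  rows=[
    [[-0.12,0,-0.05],0],
    [[-0.12,-0.05,-0.05],0],
    [[-0.12,-0.05,-0.05],0],
    [[-0.12,-0.05,-0.05],0],
    [[-0.12,-0.05,-0.05],0],
  ],
)

```text
t: 6.95
eef_pos: [534.7, -16.3, 72.1]
tcp_rot: [3.141, 0.0, 1.781]
ft_force: [0.9, -0.6, 0.3]
opening: 0.007
grip_force: 0.0
```

Call:
arm_command(
  rows=[
    [[-0.12,-0.06,0],0],
    [[-0.12,-0.06,0],0],
    [[-0.12,-0.06,0],0],
    [[-0.12,-0.06,0],0],
    [[-0.12,-0.04,0],0],
  ],
)

```text
t: 7.45
eef_pos: [497.0, -177.7, 71.7]
tcp_rot: [-3.141, -0.0, 1.78]
ft_force: [0.0, -1.0, 0.5]
opening: 0.005
grip_force: 0.0
```

Call:
arm_command(
  rows=[
    [[0,0,0.05],0],
    [[0,0,0.05],0],
    [[0,0,0.05],0],
    [[0,0,0.05],0],
    [[0,0,0.05],0],
  ],
)

```text
t: 7.95
eef_pos: [497.9, -175.1, 7.8]
tcp_rot: [-3.141, -0.001, 1.782]
ft_force: [-0.9, 0.0, -0.6]
opening: 0.003
grip_force: 0.0
```

```bash
python3 -c "
from h import *
report(('side','scene'))"
```

```text
t7.95 pan [ -73.4 -301.5] z7.8 yaw102.1 open0.00
side peg pan [ -48.1 -416.7] L44 w17 ang-2 [385. 216.]
side peg pan [ -75.9 -252.5] L72 w19 ang-28 [406. 260.]
side peg pan [43.1 22.7] L70 w16 ang1 [333. 368.]
scene peg pan [ -77.8 -253.2] L72 w16 ang-27 [405. 255.]
scene peg pan [42.  21.6] L70 w15 ang0 [300. 362.]
```

Call:
arm_command(
  rows=[
    [[0.06,0,0],0],
    [[0.06,0,0],0],
    [[0.06,0,0],0],
    [[0.06,0,0],0],
    [[0.06,0,0],0],
  ],
)

```text
t: 8.55
eef_pos: [482.0, -101.2, 9.5]
tcp_rot: [3.141, 0.0, 1.781]
ft_force: [-0.3, -0.6, -0.0]
opening: 0.007
grip_force: 0.0
```

Call:
arm_command(
  rows=[
    [[0.06,0.004,0],0],
    [[0.06,0.004,0],0],
    [[0.06,0.004,0],0],
    [[0.06,0.004,0],0],
    [[0.06,0.004,0],0],
  ],
)

```text
t: 9.05
eef_pos: [471.3, -27.0, 9.1]
tcp_rot: [3.142, -0.0, 1.781]
ft_force: [-0.3, 0.1, -0.8]
opening: 0.005
grip_force: 0.0
```

```bash
python3 -c "
from h import *
report(('side','scene'))"
```

```text
t9.05 pan [ -68.6 -151.1] z9.1 yaw102.0 open0.01
side peg pan [ -52.7 -417.3] L50 w18 ang-6 [387. 216.]
side peg pan [ -78.  -134.4] L72 w19 ang32 [413. 302.]
side peg pan [43.  22.7] L70 w16 ang1 [333. 368.]
scene peg pan [ -80.2 -130.9] L71 w14 ang35 [393. 306.]
scene peg pan [42.3 21.6] L71 w15 ang0 [300. 362.]
```

Call:
arm_command(
  rows=[
    [[-0.05,0,0],0],
    [[-0.05,0,0],0],
    [[0,-0.03,0],0],
    [[0,-0.03,0],0],
    [[0,-0.025,0],0],
  ],
)

```text
t: 9.65
eef_pos: [454.7, -57.6, 9.1]
tcp_rot: [-3.141, -0.0, 1.78]
ft_force: [0.7, 0.6, -0.7]
opening: 0.006
grip_force: 0.0
```

Call:
arm_command(
  rows=[
    [[0.04,0,0],0],
    [[0.04,0,0],0],
    [[0.04,0,0],0],
    [[0.04,0,0],0],
    [[0,0,0],0],
  ],
)

```text
t: 10.15
eef_pos: [447.2, -16.5, 9.1]
tcp_rot: [-3.141, -0.0, 1.783]
ft_force: [0.1, 0.3, 0.1]
opening: 0.006
grip_force: 0.0
```

```bash
python3 -c "
from h import *
report(('side','scene'))"
```

```text
t10.15 pan [ -90.  -135.8] z9.1 yaw102.2 open0.01
side peg pan [ -62.8 -415.8] L71 w20 ang-7 [393. 216.]
side peg pan [ -78.2 -113.3] L72 w22 ang11 [414. 310.]
side peg pan [43.  22.4] L70 w16 ang-0 [332. 368.]
scene peg pan [ -80.4 -111.6] L72 w17 ang10 [392. 314.]
scene peg pan [42.  21.7] L70 w15 ang-1 [300. 362.]
```

Call:
arm_command(
  rows=[
    [[-0.06,0,0],0],
    [[0,-0.1,0],0],
    [[0,-0.1,0],0],
    [[0.07,0,0],0],
    [[0.08,0,0],0],
  ],
)

```text
t: 10.75
eef_pos: [393.8, -6.9, 9.2]
tcp_rot: [3.141, 0.0, 1.778]
ft_force: [0.3, -0.0, -1.0]
opening: 0.004
grip_force: 0.0
```

Call:
arm_command(
  rows=[
    [[0,0.03,0],0],
    [[0,0.03,0],0],
    [[0,0.03,0],0],
    [[0,0.03,0],0],
    [[0,0.02,0],0],
  ],
)

```text
t: 11.25
eef_pos: [429.3, 0.6, 9.1]
tcp_rot: [3.141, 0.0, 1.781]
ft_force: [0.4, 0.0, 0.3]
opening: 0.003
grip_force: 0.0
```

```bash
python3 -c "
from h import *
report(('side','scene'))"
```

```text
t11.25 pan [-104.  -115.3] z9.1 yaw102.0 open0.00
side peg pan [ -62.9 -416.1] L71 w21 ang-6 [392. 216.]
side peg pan [ -63.  -113.3] L73 w21 ang0 [405. 309.]
side peg pan [43.  22.6] L70 w15 ang-0 [333. 369.]
scene peg pan [ -61.3 -114.1] L69 w16 ang6 [381. 311.]
scene peg pan [42.1 22.2] L70 w15 ang1 [300. 362.]
```

Call:
arm_command(
  rows=[
    [[0,0.024,0],0],
    [[0,-0.06,0],0],
    [[-0.18,0,0],0],
    [[0,0.12,0],0],
    [[0,0.104,0],0],
  ],
)

```text
t: 11.85
eef_pos: [484.7, -35.0, 9.3]
tcp_rot: [3.141, 0.0, 1.777]
ft_force: [-0.0, -0.1, -0.8]
opening: 0.006
grip_force: 0.0
```

Call:
arm_command(
  rows=[
    [[0.06,0,0],0],
    [[0.06,0,0],0],
    [[0.06,0,0],0],
    [[0.06,0,0],0],
    [[0,0,0],0],
  ],
)

```text
t: 12.35
eef_pos: [469.5, 27.3, 9.2]
tcp_rot: [-3.14, -0.001, 1.783]
ft_force: [-0.3, -1.0, 0.4]
opening: 0.008
grip_force: 0.0
```

```bash
python3 -c "
from h import *
report(('side','scene'))"
```

```text
t12.35 pan [-59.  -97.5] z9.2 yaw102.2 open0.01
side peg pan [ -43.9 -418.2] L34 w16 ang-9 [382. 215.]
side peg pan [-57.5 -76.5] L72 w22 ang0 [403. 325.]
side peg pan [42.9 22.2] L70 w16 ang0 [333. 368.]
scene peg pan [-58.2 -74.8] L71 w15 ang0 [375. 328.]
scene peg pan [42.6 22.2] L71 w15 ang-0 [300. 362.]
```

Call:
arm_command(
  rows=[
    [[0.06,0,0],0],
    [[0.06,0,0],0],
    [[0.06,0,0],0],
    [[0.06,0,0],0],
    [[0.06,0,0],0],
  ],
)

```text
t: 12.95
eef_pos: [455.2, 98.8, 9.1]
tcp_rot: [3.142, -0.0, 1.78]
ft_force: [-0.1, -0.4, 0.4]
opening: 0.003
grip_force: 0.0
```

Call:
arm_command(
  rows=[
    [[0.05,0,0],0],
    [[0.05,0,0],0],
    [[0,0,0],0],
    [[-0.1,0,-0.05],0],
    [[-0.15,0,-0.1],0],
  ],
)

```text
t: 13.45
eef_pos: [462.4, 62.0, 45.9]
tcp_rot: [-3.139, -0.001, 1.784]
ft_force: [0.7, 1.2, 0.3]
opening: 0.005
grip_force: 0.0
```

```bash
python3 -c "
from h import *
report(('side','scene'))"
```

```text
t13.45 pan [-58.8 -62.1] z45.9 yaw102.2 open0.01
side peg pan [ -51.4 -417.1] L50 w19 ang-6 [387. 216.]
side peg pan [43.  22.4] L70 w16 ang1 [333. 369.]
side peg pan [-57.9  23.1] L70 w17 ang0 [409. 372.]
scene peg pan [42.3 22. ] L71 w14 ang-0 [300. 362.]
scene peg pan [-58.4  23. ] L70 w15 ang0 [362. 379.]
```

Call:
arm_command(
  rows=[
    [[-0.16,0,-0.02],0],
    [[-0.16,0,-0.02],0],
    [[-0.16,0,0],0],
    [[-0.16,0,0],0],
    [[-0.16,0,0],0],
  ],
)

```text
t: 14.05
eef_pos: [504.9, -135.3, 56.4]
tcp_rot: [-3.141, -0.0, 1.781]
ft_force: [0.9, 0.4, 0.1]
opening: 0.009
grip_force: 0.0
```

Call:
arm_command(
  rows=[
    [[-0.16,-0.004,0],0],
    [[-0.16,-0.004,0],0],
    [[-0.16,-0.004,0],0],
    [[-0.16,-0.004,0],0],
    [[-0.16,0,0],0],
  ],
)

```text
t: 14.55
eef_pos: [542.5, -331.7, 56.1]
tcp_rot: [-3.141, -0.001, 1.78]
ft_force: [0.1, 0.7, -0.1]
opening: 0.002
grip_force: 0.0
```

Call:
arm_command(
  rows=[
    [[0,0,0.04],0],
    [[0,0,0.04],0],
    [[0,0,0.04],0],
    [[0,0,0.04],0],
    [[0,0,0.03],0],
  ],
)

```text
t: 15.05
eef_pos: [542.6, -329.0, 8.0]
tcp_rot: [-3.141, -0.001, 1.782]
ft_force: [0.1, -0.3, -0.3]
opening: 0.003
grip_force: 0.0
```

Call:
arm_command(
  rows=[
    [[0.06,0,0],0],
    [[0.06,0,0],0],
    [[0.06,0,0],0],
    [[0.06,0,0],0],
    [[0.06,0,0],0],
  ],
)

```text
t: 15.55
eef_pos: [526.9, -255.2, 9.6]
tcp_rot: [3.141, 0.0, 1.781]
ft_force: [0.2, -0.8, 0.1]
opening: 0.002
grip_force: 0.1
```

```bash
python3 -c "
from h import *
report(('side','scene'))"
```

```text
t15.55 pan [ -61.6 -385.8] z9.6 yaw102.1 open0.00
side peg pan [ -63.6 -365.5] L71 w21 ang-0 [394. 228.]
side peg pan [43.  22.5] L70 w16 ang0 [332. 369.]
side peg pan [-57.9  23.1] L70 w15 ang0 [409. 372.]
scene peg pan [ -64.6 -362.9] L72 w18 ang-1 [408. 216.]
scene peg pan [42.1 22.2] L71 w14 ang0 [300. 362.]
scene peg pan [-58.4  23.2] L70 w15 ang2 [363. 380.]
```

Call:
arm_command(
  rows=[
    [[0.06,0,0],0],
    [[0.06,0,0],0],
    [[0.06,0,0],0],
    [[0.06,0,0],0],
    [[0.06,0,0],0],
  ],
)

```text
t: 16.15
eef_pos: [511.1, -182.0, 9.1]
tcp_rot: [-3.142, -0.0, 1.781]
ft_force: [0.5, -0.8, 0.5]
opening: 0.004
grip_force: 0.0
```

Call:
arm_command(
  rows=[
    [[0.06,0,0],0],
    [[0.06,0,0],0],
    [[0.06,0,0],0],
    [[0.06,0,0],0],
    [[0.06,0,0],0],
  ],
)

```text
t: 16.65
eef_pos: [495.5, -108.8, 9.1]
tcp_rot: [3.142, -0.0, 1.781]
ft_force: [0.5, -0.6, 0.6]
opening: 0.008
grip_force: 0.0
```

```bash
python3 -c "
from h import *
report(('side','scene'))"
```

```text
t16.65 pan [ -61.9 -236.1] z9.1 yaw102.0 open0.01
side peg pan [ -64.  -215.6] L72 w19 ang-1 [400. 272.]
side peg pan [43.  22.7] L70 w16 ang0 [333. 369.]
side peg pan [-58.2  24. ] L71 w16 ang-1 [409. 372.]
scene peg pan [ -65.9 -214.1] L71 w19 ang0 [394. 269.]
scene peg pan [42.2 22.1] L70 w15 ang1 [300. 362.]
scene peg pan [-58.4  22.7] L71 w15 ang1 [362. 379.]
```

Peg C is tracking straight, so I'll push the remaining 200 mm.

Call:
arm_command(
  rows=[
    [[0.06,0,0],0],
    [[0.06,0,0],0],
    [[0.06,0,0],0],
    [[0.06,0,0],0],
    [[0.06,0,0],0],
  ],
)

```text
t: 17.25
eef_pos: [479.8, -35.3, 9.1]
tcp_rot: [-3.142, -0.0, 1.781]
ft_force: [1.1, 0.1, -0.2]
opening: 0.004
grip_force: 0.0
```

Call:
arm_command(
  rows=[
    [[0.06,0,0],0],
    [[0.06,0,0],0],
    [[0.06,0,0],0],
    [[0.06,0,0],0],
    [[0.06,0,0],0],
  ],
)

```text
t: 17.75
eef_pos: [464.2, 38.0, 9.1]
tcp_rot: [3.141, -0.0, 1.781]
ft_force: [0.5, -0.6, 0.2]
opening: 0.005
grip_force: 0.1
```

Call:
arm_command(
  rows=[
    [[0.06,0,0],0],
    [[0.06,0,0],0],
    [[0.06,0,0],0],
    [[0.04,0,0],0],
    [[0,0,0],0],
  ],
)

```text
t: 18.25
eef_pos: [452.6, 91.7, 9.1]
tcp_rot: [-3.142, -0.0, 1.783]
ft_force: [-0.4, -0.0, -0.4]
opening: 0.002
grip_force: 0.0
```

Call:
arm_command(
  rows=[
    [[-0.1,0,-0.05],0],
    [[-0.1,0,-0.1],0],
    [[-0.1,0,-0.16],0],
    [[-0.1,0,-0.16],0],
    [[-0.1,0,-0.16],0],
  ],
)

```text
t: 18.75
eef_pos: [478.9, -33.2, 168.3]
tcp_rot: [-3.142, -0.0, 1.78]
ft_force: [0.1, 0.2, -0.4]
opening: 0.0
grip_force: 0.0
```

```bash
python3 -c "
from h import *
report(('side','scene'))
for l in ['salt','spice','garlic']:
  print(l,[([round(float(x)) for x in r['position']],round(r['confidence'],2)) for r in models.mark_of('scene',l)[:2]])"
```

```text
t18.75 pan [ -62.4 -158.7] z168.3 yaw102.0 open0.00
side peg pan [-65.1  -8.9] L71 w16 ang-1 [413. 355.]
side peg pan [43.  22.4] L70 w17 ang0 [333. 369.]
side peg pan [-58.   23.5] L70 w15 ang1 [409. 372.]
scene peg pan [42.4 21.6] L71 w15 ang0 [300. 362.]
scene peg pan [-66.   -9.8] L70 w15 ang0 [371. 362.]
scene peg pan [-58.3  22.4] L71 w15 ang-1 [362. 379.]
salt [([729, -233, 2], 0.83), ([545, 164, 5], 0.74)]
spice [([736, -43, 1], 0.66)]
garlic [([730, -136, -2], 0.86)]
```

View pics/last_scene.png

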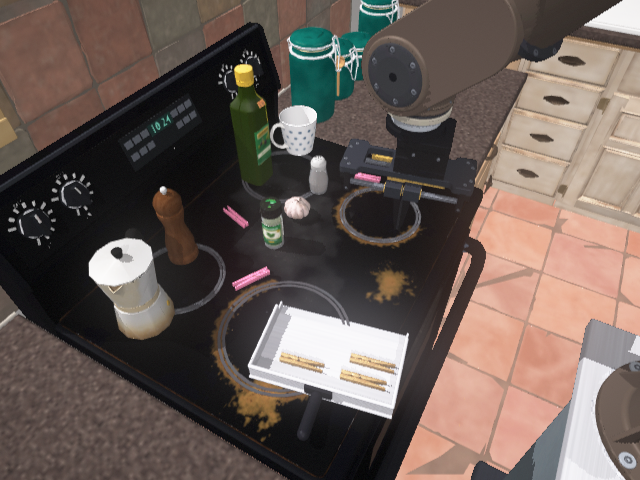

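All three wooden pegs lie well inside the pan, at (300,362), (371,362) and (362,379). The jars and garlic have not moved, and the arm is clear.

```bash
python3 -c "
from cell import env
print(env.job_done())"
```

```text
the job is handed in; nothing more can be done
None
```

All three wooden pegs are fully inside the crumb pan, the salt shaker, spice jar and garlic stayed where they were, and the job was handed in at about 19 s (no verdict came back).

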